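# Set up the film applicator for a paint draw-down

### The job

Get the film applicator ready for a draw-down: slide the ochre test panel flat along the bed until it is fully home in the corner, tight against both steel fences, then swing the red-nosed hold-down bar over so that it lies on the panel and grips it. Set the blank speed selector to the third click clockwise from its anticlockwise end stop. Leave the loose applicator, paint tube, jar and sanding block where they are.

Things in the scene. Friction and masses are not known exactly. Their poses are not given: they have to be found in the camera images.
- coater: The film applicator (draw-down machine), fixed: white body 300 mm (x) by 480 mm (y). Origin under its centre, on the table; its x and y axes are level. Body top 60 mm above the table. The dark smooth flat bed, top at 68 mm, spans x -130..110, y -138..207 mm in this frame. The grey console (top at 72 mm, y -233..-153) carries the selector
- corner (a point): Fixed: the corner on the bed, where the inner faces of the two steel fences meet, at (95, 155, 68) mm in the machine's frame, same axes. The side fence (9 mm high) has its inner face in the plane of this point's x and runs 208 to 8 mm away in -y; the head fence (7 mm high) has its inner face in the plane of this point's y and runs 97 to 12 mm away in -x
- pusher (a point): Fixed: middle of the underside of the aluminium pusher bar (12 mm thick in y, 18 mm high) that crosses the whole bed, 20 mm above it, at y = -128 mm in the machine's frame; its uprights stand beside the bed
- home (a point): Fixed point on the bed where the panel's origin lies when the panel is fully home in the corner: (50, 95, 68) mm in the machine's frame, same axes
- panel: Loose test panel, aluminium with ochre top, 90 (its x) by 120 (its y) by 6 mm, about 0.1 kg, flat on the bed. Origin: centre of its underside. Home: its +x long edge on the side fence, its +y short edge on the head fence. Starts 20 to 60 mm off in -x, 27 to 65 mm in -y, turned up to 0.45 rad. Too wide to grip: push its edges with shut fingertips
- bar (a joint): Angle (rad) of the steel hold-down bar with the red nose, hinged along the machine's x axis behind the head fence: 0 lying on the home panel, 1.57 straight up, 1.90 leaning back on its stop (the start). A damped weight (0.34 kg): pushed towards -y past upright, below about 1.4 rad, it sinks by itself in about 1 s (to -0.14 if no panel is under it)
- bar_nose (a point): Centre of the bar's red nose, mid-length. The bar is 106 mm long in x; nose centre 38 mm and nose edge 43 mm from the hinge line; plate 6 mm thick, nose 12 mm. Leaning back, the nose stands about 50 mm above the bed and 15 mm beyond (+y) the hinge line
- bar_hinge (a point): Middle of the bar's hinge line, fixed, at (50, 178, 82) mm in the machine's frame. Two hinge blocks (to 22 mm above the bed) stand 62 mm either side of it; beyond it (+y) the bed is free
- selector (a joint): Angle (rad) of the blank speed selector, growing clockwise seen from above: 0 at the anticlockwise end stop, a click every 0.393 rad (22.5 degrees), the fifth and last at 1.963; it can be forced 0.05 beyond both ends. Third click = 1.178. Starts at the stop, first or second click. Let go, it springs into the nearest click; a click takes about 0.1 N m
- selector_grip (a point): Centre of the selector knob at half height: a round black fluted knob, 38 mm across, 25 mm high, vertical axis, base 72 mm above the table; grip it from above on any diameter
- applicator: Bystander: loose steel film applicator (frame-like block) 80 mm (x) by 24 by 30 mm high, standing on the bed just before the pusher bar. Origin under its centre
- tube: Bystander: small paint tube lying on the bed's near (-x) edge, 24 mm (x) by 90 mm (y), 20 mm high, body and cap from y -46 to +41 mm. Origin under its middle
- jar: Bystander: cream jar, 72 mm across, 100 mm high, white lid, standing on the table beside the machine. Origin under its centre
- block: Bystander: dark wooden sanding block 115 by 50 by 34 mm, lying on the table beside the machine. Origin under its centre
Not all that is in view belongs to the job. Of the things shaped like the panel, the aluminium one is meant.

How it is judged (in metres and radians):
On the way, in this order (a step that is already met when the one before it is completed fails the run):
1. the panel is home in the corner, with the bar still up (x of panel in the frame of home between -0.0022 and 0.0022 m and y of panel in the frame of home between -0.0022 and 0.0022 m and angle between the y axis of panel and the y axis of coater, either way round below 0.03 rad and z of panel in the frame of home below 0.002 m and value of joint bar above 1 rad), for 0.2 s.
2. the bar lies on the home panel (x of panel in the frame of home between -0.0022 and 0.0022 m and y of panel in the frame of home between -0.0022 and 0.0022 m and angle between the y axis of panel and the y axis of coater, either way round below 0.03 rad and z of panel in the frame of home below 0.002 m and value of joint bar between -0.07 and 0.07 rad and contact force between bar and panel above 0.4 N), for 0.2 s.
At the end, for the whole second after the job is handed in: The panel lies flat and at rest in the corner, within 2.2 mm of home along each fence and within 0.03 rad of square; the hold-down bar lies on it (0 +/- 0.07 rad, pressing at least 0.4 N); the selector is at the third click (1.178 +/- 0.12 rad) (all of step 2 and value of joint selector between 1.058 and 1.298 rad and linear speed of panel below 0.01 m/s); the robot touches nothing.
It fails at once if the panel is lifted or tipped off the bed instead of slid (z of panel in the frame of coater above 0.08 m or angle between panel's own z axis and vertical above 0.15 rad).
It fails at once if a bystander (applicator, tube, jar, sanding block) is moved more than 20 mm or tipped (distance of any of applicator, tube, jar, block from where it was at the start of the episode above 0.02 m or angle between any of applicator, tube, jar, block's own z axis and vertical above 0.4 rad).
It also fails if it takes over 61 s, if anything falls off the work surface, if the arm or the gripper's body presses on something with over 40 N, if the wrist force passes 120 N, or if a joint passes its speed limit or range.

### The arm

A 6-joint arm with a two-finger parallel gripper is mounted at the origin on the work surface. World frame = base frame: x ahead of the robot, y to its left, z up, the work surface at z = 0. Lengths are in m, angles in degrees, forces in N, time in s.
With the tool pointing down it reaches from about 0.25 to 0.8 m from the base axis. Payload 3.9 kg.
Tool frame: the origin (TCP) lies at the centre of the arm's flange, where the gripper is bolted on; the fingertips stand 173 mm ahead of it and the grasp point (between the pads) lies 155 mm ahead of it (arm.finger_overhang is the distance from the TCP to the fingertips, in m); z points along the fingers, y is the line along which they close (so a half turn about z gives the same grasp; the last joint's range is limited). The gripper opens to 85 mm and grips with 20 to 120 N. Pads are 22 mm wide; open, the fingers measure 114 mm over their backs; the gripper's body (76 mm by 85 mm) begins 54 mm behind the grasp point. The pads swing forward as they close: fully open they stand 13 mm farther back than shut.
Start: joints at [71.333, 14.897, -7.913, 67.191, 0, 90], TCP at [0.168, 0.497, 0.405] pointing down, gripper open.
Joint ranges: [-159.42, 159.42], [-47.68, 98.78], [-73.54, 78.23], [-108.79, 121.32], [-90, 84.71], [-180, 180]. Speed limits (degrees/s): [147.25, 147.25, 180, 180, 180, 180].

### API

Orientations are given as [roll, pitch, yaw] about the fixed x, y, z axes, in that order (R = Rz(yaw) Ry(pitch) Rx(roll)).
In Python, from plant import arm gives the robot as it stands. The module is installed in compiled form; this text tells all that it offers.
- The arm moves only by the tool send_rows, never from a script. Its argument "steps" is one flat list of numbers, 7 for each row, row after row: the closure, from 0 (fully open) to 1 (shut), then the shift along the world's x, y, z in m, then the turn, a rotation vector about the world's x, y, z in rad. In form: [fingers, dx, dy, dz, wx, wy, wz, fingers, dx, dy, dz, wx, wy, wz, ...]. A call has 1 to 5 rows; each row shifts and turns the commanded pose from where the row before left it; what a row does not reach is not made up. A row lasts 1/12 s, in which the tool goes at most 41.7 mm and 7.16 degrees, less where a joint would pass 70% of its speed; a pose out of reach is approached as far as the arm can. A call with a gripper value outside its range is refused whole. The fingers move at their own pace and stop on an object; "force" is the grip in N (left out, the last holds). Time passes only in rows, so rows that do not move let the fingers close. It gives the time, the measured TCP pose, the force, the opening and the grip force at its end, in the units of the state.
- arm.sense(): the state, without advancing time (a new reading comes with each control period).
- arm.camera(name): name is "scene" or "top" or "wrist"; returns a dict with "color" (384x512x3 uint8, red, green, blue), "z_map" (384x512 float32, m along the optical axis (not along the pixel's ray), 0 where there is no reading), "fx", "fy", "cx", "cy" (pixels), "camera_from_world" (4x4, takes a point from world to camera coordinates). Camera axes: x right, y down, z forward; pixel columns grow to the right and rows downward; lengths in m; the calibration is good to about 2 mm. A picture is of the moment at which its call begins.
- arm.close_job(): hands the job in; it is judged then, once.
The state is a dict: "time_s": time; "qpos": joint angles; "qd": joint speeds; "joint_torque": joint torques, N m; "eef_pos": TCP position; "orientation": TCP orientation; "wrist_force": force on the tool from outside, world axes, zero at the start; "ft_torque": the same for the moment, N m; "width": finger opening in m; "grip_force": force on a finger pad.
Only numpy, scipy, OpenCV 4.12 (cv2) and the standard library are available. Lean on these libraries where they do the work, as an engineer would, in place of code of your own. Each camera call takes 0.05 s, during which the arm holds its last target. There are 200 camera calls.

## Working session

There is one attempt and no reset: what is moved stays moved. The work goes in short steps, Python scripts to look and compute and a tool call to move; the robot and the scene stay as the last step left them, time stands still between calls to the robot, and variables do not carry over. Pictures are saved under pics/ and viewed, at most 10 in all, crops included, and the job is handed in when it is done.

Besides the shell and the picture viewer there is one more tool, called after ">>>" by a JSON object that holds its "op" and its "data", one argument or row to a line. send_rows: Moves the arm, as the interface text tells. Its arguments: {"type":"object","properties":{"steps":{"type":"array"},"force":{"type":"number"}},"required":["steps"]}

```bash
mkdir -p pics
cat > h.py <<'E'
import numpy as np, cv2
from plant import arm
def snap(n,f):
    c=arm.camera(n); cv2.imwrite('pics/'+f+'.png',c['color'][...,::-1]); np.savez('pics/'+f+'.npz',**{k:c[k] for k in c}); return c
def ray(c,u,v,z):
    M=np.linalg.inv(c['camera_from_world']); d=M[:3,:3]@np.array([(u-c['cx'])/c['fx'],(v-c['cy'])/c['fy'],1]); o=M[:3,3]
    return o+d*(z-o[2])/d[2]
def proj(c,p):
    q=c['camera_from_world']@np.array([*p,1.]); return np.array([c['fx']*q[0]/q[2]+c['cx'],c['fy']*q[1]/q[2]+c['cy']])
E
python3 - <<'E'
from h import *
t=snap('top','top1'); s=snap('scene','sc1')
for c in (t,s): print(np.linalg.inv(c['camera_from_world']).round(3),c['fx'],c['cx'],c['cy'])
print(arm.sense())
cv2.imwrite('pics/both1.png',np.hstack([t['color'],s['color']])[...,::-1][:, :] if 0 else cv2.resize(np.vstack([t['color'],s['color']])[...,::-1],(400,600)))
E
```

```text
[[-1.00e-03 -9.94e-01  1.12e-01  3.57e-01]
 [-1.00e+00 -1.00e-03 -1.70e-02  2.10e-02]
 [ 1.70e-02 -1.12e-01 -9.94e-01  1.14e+00]
 [ 0.00e+00  0.00e+00  0.00e+00  1.00e+00]] 408.8886170514223 253.9578336334001 195.41973094403792
[[-0.5    0.619 -0.606  1.311]
 [ 0.866  0.353 -0.354  0.503]
 [-0.005 -0.702 -0.712  1.034]
 [ 0.     0.     0.     1.   ]] 466.8505755659205 251.24123109800556 187.0976086319433
{'time_s': 0.1, 'qpos': array([ 7.13326320e+01,  1.49335378e+01, -7.97679884e+00,  6.71898638e+01,
       -2.64698131e-04,  9.00009200e+01]), 'qd': array([-0.00994261, -0.10498013,  0.3147405 , -0.06982415, -0.04813482,
        0.09296624]), 'joint_torque': array([ 8.37248936e-04, -4.06507552e+01,  2.54527581e+01,  1.00911479e-02,
        6.23200026e-05,  2.21134556e-06]), 'eef_pos': array([0.16794589, 0.49710474, 0.40394386]), 'orientation': array([-1.79899800e+02,  2.66306698e-04,  1.61331712e+02]), 'wrist_force': array([-0.26956101,  0.65388982,  0.32260658]), 'ft_torque': array([ 0.04643606, -0.0100715 ,  0.02364233]), 'grip_force': 0.0, 'width': 0.08560671610397805}
```

View pics/top1.png

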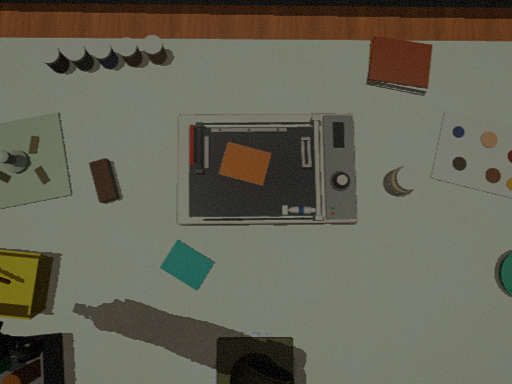

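View pics/sc1.png

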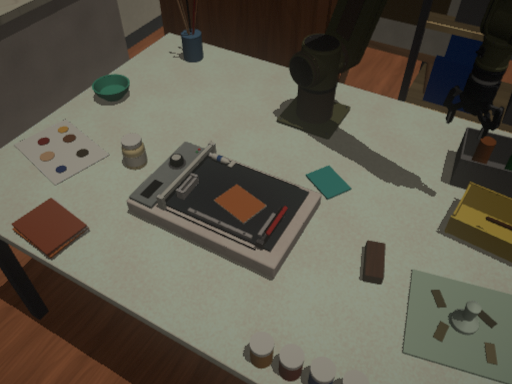

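The top view shows the machine at about cols 178–356, rows 114–223, with its +y to the left. The panel is the orange quad near (245,164), the knob is at (342,180) and the red bar at (193,146). The teal card at (188,265) is a decoy.

```bash
cat > m.py <<'E'
from h import *
def quad(mask):
    cs,_=cv2.findContours(mask.astype(np.uint8),0,2); k=max(cs,key=cv2.contourArea); return k[:,0,:]
def panel(c,roi=None,ztop=.074):
    hsv=cv2.cvtColor(c['color'],cv2.COLOR_RGB2HSV)
    m=cv2.inRange(hsv,(5,140,90),(22,255,255))
    if roi: r=np.zeros_like(m); r[roi[1]:roi[3],roi[0]:roi[2]]=1; m=m*r
    k=quad(m>0); P=np.array([ray(c,u,v,ztop)[:2] for u,v in k])
    return cv2.minAreaRect((P*1000).astype(np.float32)),k
E
python3 - <<'E'
from m import *
c=dict(np.load('pics/top1.npz'))
Z=c['z_map']; v,u=np.mgrid[:384,:512]
X=np.stack([(u-c['cx'])/c['fx']*Z,(v-c['cy'])/c['fy']*Z,Z,np.ones_like(Z)],-1)@np.linalg.inv(c['camera_from_world']).T
h=X[...,2]
m=(h>.045)&(h<.085)&(u>150)&(u<370)&(v>95)&(v<240)
k=quad(m); 
print('body med z',np.median(h[m]))
P=np.array([ray(c,a,b,.06)[:2] for a,b in k]); print('body',cv2.minAreaRect((P*1000).astype(np.float32)))
r,k=panel(c,(200,120,300,210)); print('panel',r, cv2.boxPoints(r).round(1).tolist())
# knob dark blob
g=cv2.cvtColor(c['color'],cv2.COLOR_RGB2GRAY)
cv2.imwrite('pics/top1z.png',cv2.resize(c['color'][105:235,165:370,::-1],(800,507),interpolation=cv2.INTER_CUBIC))
print('knob guess',ray(c,342,180.5,.097))
E
```

```text
body med z 0.06798343482566227
body ((553.3513793945312, -29.18035888671875), (298.64898681640625, 477.1402587890625), 0.6260104775428772)
panel ((563.0855712890625, 27.29938507080078), (119.2524185180664, 88.33928680419922), 75.13235473632812) [[505.1000061035156, -19.0], [590.5, -41.70000076293945], [621.0999755859375, 73.5999984741211], [535.7000122070312, 96.30000305175781]]
knob guess [ 0.51374295 -0.22438688  0.097     ]
```

View pics/top1z.png

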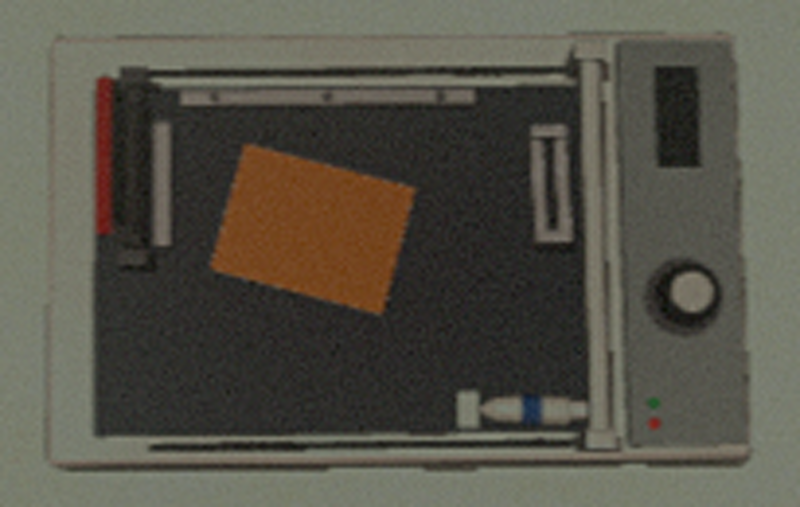

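>>> {"op": "send_rows", "data": {
  "steps": [1,0.02,-0.033,-0.003,0,0,-0.083,1,0.02,-0.033,-0.003,0,0,-0.083,1,0.02,-0.033,-0.003,0,0,-0.083,1,0.02,-0.033,-0.003,0,0,-0.083,1,0.02,-0.033,-0.003,0,0,-0.083]
}}

```text
time_s: 0.52
eef_pos: [0.2683, 0.3307, 0.3892]
orientation: [-180.0, 0.0, 137.4]
wrist_force: [0.4, -0.7, 1.0]
width: 0.0258
grip_force: 0.0
```

>>> {"op": "send_rows", "data": {
  "steps": [1,0.02,-0.033,-0.003,0,0,-0.083,1,0.02,-0.033,-0.003,0,0,-0.083,1,0.02,-0.033,-0.003,0,0,-0.083,1,0.02,-0.033,-0.003,0,0,-0.083,1,0.02,-0.033,-0.003,0,0,-0.083]
}}

```text
time_s: 0.93
eef_pos: [0.3683, 0.1655, 0.3744]
orientation: [-180.0, -0.0, 113.6]
wrist_force: [0.8, 0.7, -0.4]
width: 0.0002
grip_force: 0.0
```

>>> {"op": "send_rows", "data": {
  "steps": [1,0.02,-0.033,-0.003,0,0,-0.083,1,0.02,-0.033,-0.003,0,0,-0.083,1,0.02,-0.033,-0.003,0,0,-0.083,1,0.02,-0.033,-0.003,0,0,-0.083,1,0.02,-0.033,-0.003,0,0,-0.083]
}}

```text
time_s: 1.35
eef_pos: [0.4684, 0.0004, 0.3593]
orientation: [-180.0, -0.0, 89.7]
wrist_force: [0.4, 0.3, -0.4]
width: -0.0003
grip_force: 0.0
```

Run:
```python
from m import *
c=snap('wrist','w1'); print(np.linalg.inv(c['camera_from_world']).round(3),c['fx'],c['cx'],c['cy']); s=arm.sense(); print(s['time_s'],s['eef_pos'],s['orientation'],s['qpos'])
```

```text
[[ 1.    -0.005 -0.001  0.468]
 [-0.006 -0.964 -0.267  0.066]
 [ 0.001  0.267 -0.964  0.328]
 [ 0.     0.     0.     1.   ]] 275.29155734791004 256.9861823218122 188.4891277273027
1.4 [ 0.47205042 -0.00405468  0.35896125] [179.78597896   0.31347958  89.27232662] [ -0.39412859  11.13807201 -20.03058072  58.61915154  -0.314718
  90.33237652]
```

View pics/w1.png

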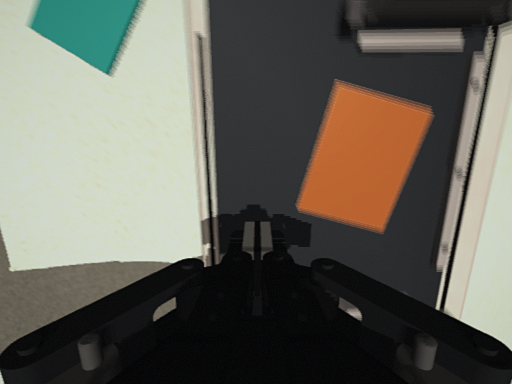

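The wrist view shows the panel at (365,155), the side fence running (475,60)–(440,268) and the head fence near (410,40). The picture has motion blur, so I'm taking a still one to locate the fence faces.

Run:
```python
from m import *
c=snap('wrist','w2'); g=cv2.cvtColor(c['color'],cv2.COLOR_RGB2GRAY).astype(float)
r,k=panel(c); print('panel',r,cv2.boxPoints(r).round(1).tolist())
print('side fence inner top edge:')
for v in range(80,260,30):
    row=g[v]; u=np.argmax(np.diff(row[425:490]))+425.5  # first strong rise
    d=np.diff(row); cand=[i for i in range(425,500) if d[i]>15][:1]
    if cand: print(v,cand[0]+.5,ray(c,cand[0]+1,v,.077)[:2].round(4))
print('head fence lower edge:')
for u in range(370,460,20):
    d=np.diff(g[:,u]); cand=[i for i in range(35,70) if d[i]<-15][-1:]
    if cand: print(u,cand,ray(c,u,cand[0]+.5,.075)[:2].round(4), ray(c,u,cand[0]+.5,.068)[:2].round(4))
```

```text
panel ((563.1425170898438, 24.75815200805664), (118.43678283691406, 88.59373474121094), 75.07559204101562) [[505.1000061035156, -21.100000381469727], [590.7000122070312, -43.900001525878906], [621.2000122070312, 70.5999984741211], [535.5999755859375, 93.4000015258789]]
side fence inner top edge:
80 460.5 [0.6474 0.0841]
110 455.5 [0.6477 0.0595]
140 450.5 [0.648  0.0335]
170 445.5 [0.6483 0.0059]
200 440.5 [ 0.6486 -0.0235]
230 435.5 [ 0.6489 -0.0547]
head fence lower edge:
```

View pics/w2.png

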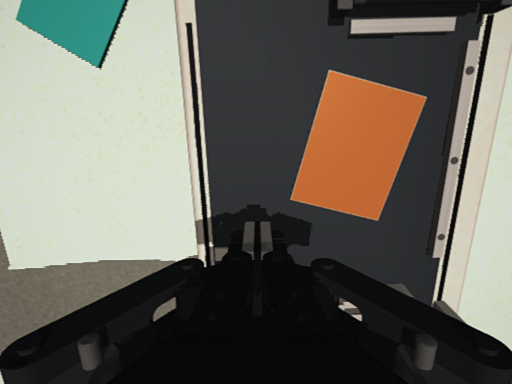

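>>> {"op": "send_rows", "data": {
  "steps": [1,0,0,-0.03,0,0,0,1,0,0,-0.03,0,0,0,1,0,0,-0.03,0,0,0,1,0,0,-0.016,0,0,0,1,0,0,0,0,0,0]
}}

```text
time_s: 1.87
eef_pos: [0.4652, 0.0029, 0.2501]
orientation: [-179.5, -0.0, 90.1]
wrist_force: [-0.5, 0.3, 0.6]
width: 0.0001
grip_force: 0.0
```

>>> {"op": "send_rows", "data": {
  "steps": [1,0,0,-0.007,0,0,0,1,0.012,0,0,0,0,0,1,0.01,0,0,0,0,0,1,0.006,0,0,0,0,0,1,0,0,0,0,0,0]
}}

```text
time_s: 2.28
eef_pos: [0.4984, 0.0026, 0.248]
orientation: [179.7, -0.0, 90.0]
wrist_force: [0.1, 0.2, 0.4]
width: 0.0003
grip_force: 0.0
```

Run:
```python
from m import *
c=snap('wrist','w3');s=arm.sense(); print(s['time_s'],s['eef_pos'],s['orientation'],s['wrist_force'])
c=snap('top','t3'); r,k=panel(c,(190,110,300,215)); print(r,cv2.boxPoints(r).round(1).tolist())
```

```text
2.3333 [0.49732165 0.00251616 0.24760585] [ 1.79859740e+02 -2.28212198e-03  9.00138304e+01] [ 0.1633013   1.35269391 -0.05008855]
((575.3094482421875, 83.39248657226562), (88.85752868652344, 26.314002990722656), 2.1502389907836914) [[530.4000244140625, 94.9000015258789], [531.4000244140625, 68.5999984741211], [620.2000122070312, 71.9000015258789], [619.2000122070312, 98.19999694824219]]
```

View pics/w3.png

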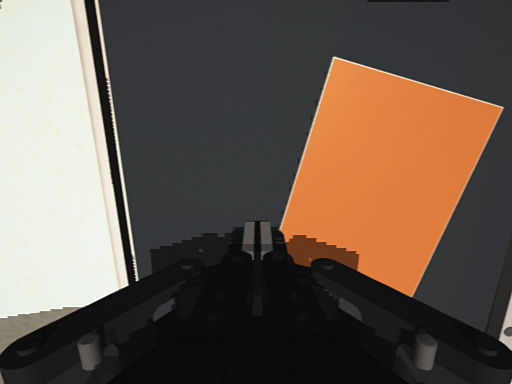

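The tips are still at panel-top height and about touching the edge near (280,235), so I'll back off, lower and then push.

>>> {"op": "send_rows", "data": {
  "steps": [1,-0.01,0,0,0,0,0,1,0,0,-0.005,0,0,0,1,0,0,0,0,0,0,1,0.008,0,0,0,0,0,1,0.006,0,0,0,0,0]
}}

```text
time_s: 2.8
eef_pos: [0.4989, 0.0023, 0.2416]
orientation: [-179.9, 0.0, 90.0]
wrist_force: [0.6, -1.4, 0.3]
width: 0.0004
grip_force: 0.0
```

>>> {"op": "send_rows", "data": {
  "steps": [1,0.006,0,0,0,0,0,1,0.006,0,0,0,0,0,1,0.006,0,0,0,0,0,1,0.006,0,0,0,0,0,1,0.002,0,0,0,0,0]
}}

```text
time_s: 3.22
eef_pos: [0.5273, 0.0024, 0.2416]
orientation: [179.9, -0.0, 90.0]
wrist_force: [0.2, 0.2, -0.1]
width: 0.0001
grip_force: 0.2
```

Run:
```python
from m import *
c=snap('wrist','w4');s=arm.sense(); print(s['time_s'],s['eef_pos'],s['orientation'],s['wrist_force'])
hsv=cv2.cvtColor(c['color'],cv2.COLOR_RGB2HSV); m=cv2.inRange(hsv,(5,140,90),(22,255,255)); m[235:]=0
k=quad(m>0)
for a,b in cv2.approxPolyDP(k.reshape(-1,1,2),5,True)[:,0]: print(a,b,ray(c,a,b,.074)[:2].round(4))
```

```text
3.2667 [0.52734223 0.00237746 0.24160793] [ 1.79928390e+02 -1.59858973e-03  8.99988059e+01] [ 0.95886869 -0.15052615 -0.34187703]
292 53 [0.5426 0.0939]
274 229 [0.5358 0.0079]
436 234 [0.6231 0.0048]
482 70 [0.63   0.0867]
```

>>> {"op": "send_rows", "data": {
  "steps": [1,0.005,0.001,0,0,0,0,1,0.005,0.001,0,0,0,0,1,0.005,0.001,0,0,0,0,1,0.004,0.001,0,0,0,0,1,0.001,0,0,0,0,0]
}}

```text
time_s: 3.68
eef_pos: [0.5471, 0.0066, 0.2418]
orientation: [179.9, -0.0, 90.0]
wrist_force: [0.3, 0.1, 0.4]
width: -0.0004
grip_force: 0.2
```

>>> {"op": "send_rows", "data": {
  "steps": [1,0.002,0,0,0,0,0,1,0.001,0,0,0,0,0,1,0,0,0,0,0,0]
}}

```text
time_s: 3.93
eef_pos: [0.5492, 0.0064, 0.2417]
orientation: [180.0, -0.0, 90.0]
wrist_force: [0.0, -0.6, -1.3]
width: 0.0001
grip_force: 0.0
```

```bash
cat > p.py <<'E'
from m import *
def wp(f,vmax=235):
    c=snap('wrist',f);s=arm.sense(); print(s['time_s'],s['eef_pos'].round(4),s['orientation'].round(1),s['wrist_force'].round(1))
    hsv=cv2.cvtColor(c['color'],cv2.COLOR_RGB2HSV); m=cv2.inRange(hsv,(5,140,90),(22,255,255)); m[vmax:]=0
    k=quad(m>0)
    for a,b in cv2.approxPolyDP(k.reshape(-1,1,2),5,True)[:,0]: print(a,b,ray(c,a,b,.074)[:2].round(4))
E
python3 -c "
from p import *
wp('w5')"
```

```text
3.9833 [0.5491 0.0064 0.2417] [180.  -0.  90.] [ 0.3 -0.4 -0.6]
461 48 [0.6403 0.0999]
266 58 [0.5525 0.0959]
271 229 [0.5559 0.0119]
435 234 [0.6442 0.0089]
```

>>> {"op": "send_rows", "data": {
  "steps": [1,0.002,0.002,0,0,0,0,1,0.002,0.002,0,0,0,0,1,0.001,0.002,0,0,0,0,1,0.001,0.002,0,0,0,0,1,0,0,0,0,0,0]
}}

```text
time_s: 4.4
eef_pos: [0.5539, 0.0141, 0.2415]
orientation: [-179.8, 0.2, 90.0]
wrist_force: [-4.0, -2.1, 3.3]
width: 0.0002
grip_force: 3.6
```

```bash
python3 -c "
from p import *
wp('w6')"
```

```text
4.45 [0.5539 0.014  0.2415] [-1.798e+02  1.000e-01  9.000e+01] [-4.6 -3.2  2.5]
465 59 [0.6466 0.1025]
271 62 [0.559  0.1013]
270 229 [0.5595 0.0192]
434 234 [0.6475 0.0163]
```

>>> {"op": "send_rows", "data": {
  "steps": [1,-0.015,0,0,0,0,0,1,-0.005,0,0.02,0,0,0,1,0,-0.03,0.02,0,0,0,1,0.03,-0.03,0,0,0,0,1,0.035,-0.01,0,0,0,0]
}}

```text
time_s: 4.87
eef_pos: [0.5992, -0.0574, 0.2838]
orientation: [179.9, 0.1, 89.9]
wrist_force: [0.9, 0.5, -0.0]
width: 0.0002
grip_force: 0.0
```

>>> {"op": "send_rows", "data": {
  "steps": [1,0.003,0.001,0,0,0,0,1,0,0,-0.02,0,0,0,1,0,0,-0.019,0,0,0,1,0,0,0,0,0,0,1,0,0.01,0,0,0,0]
}}

```text
time_s: 5.28
eef_pos: [0.603, -0.0447, 0.2425]
orientation: [180.0, 0.0, 89.9]
wrist_force: [-1.0, 0.3, -0.2]
width: -0.0002
grip_force: 0.0
```

```bash
python3 -c "
from p import *
wp('w7')"
```

```text
5.3333 [ 0.6026 -0.0423  0.2426] [-1.8e+02 -1.0e-01  9.0e+01] [-0.3  1.1 -0.2]
158 0 [0.5597 0.068 ]
176 186 [ 0.5607 -0.0155]
346 185 [ 0.6482 -0.0153]
360 0 [0.6473 0.0678]
```

>>> {"op": "send_rows", "data": {
  "steps": [1,0,0.008,0,0,0,0,1,0,0.008,0,0,0,0,1,0,0.007,0,0,0,0,1,0,0.006,0,0,0,0,1,0,0.004,0,0,0,0]
}}

```text
time_s: 5.75
eef_pos: [0.6023, -0.01, 0.2428]
orientation: [-180.0, 0.0, 90.1]
wrist_force: [0.3, -0.6, 0.6]
width: 0.0003
grip_force: 0.4
```

>>> {"op": "send_rows", "data": {
  "steps": [1,0,0.002,0,0,0,0,1,0,0.001,0,0,0,0,1,0,0,0,0,0,0]
}}

```text
time_s: 6.0
eef_pos: [0.6025, -0.0079, 0.2427]
orientation: [180.0, -0.0, 90.0]
wrist_force: [-0.2, 0.2, -0.4]
width: 0.0002
grip_force: 0.0
```

```bash
python3 -c "
from p import *
wp('w8')"
```

```text
6.05 [ 0.6026 -0.008   0.2427] [180.  -0.  90.] [ 0.3 -0.2  0.3]
159 0 [0.5592 0.105 ]
179 220 [0.56   0.0025]
343 219 [0.6476 0.0029]
361 0 [0.647  0.1049]
```

>>> {"op": "send_rows", "data": {
  "steps": [1,0,0.002,0,0,0,0,1,0,0.001,0,0,0,0,1,0,0.001,0,0,0,0,1,0,0,0,0,0,0]
}}

```text
time_s: 6.38
eef_pos: [0.6026, -0.0059, 0.2428]
orientation: [180.0, 0.3, 89.9]
wrist_force: [-0.6, -6.5, 0.2]
width: 0.0003
grip_force: 3.8
```

>>> {"op": "send_rows", "data": {
  "steps": [1,0,0.001,0,0,0,0,1,0,0,0,0,0,0]
}}

```text
time_s: 6.55
eef_pos: [0.6026, -0.0055, 0.2428]
orientation: [180.0, 0.4, 89.9]
wrist_force: [0.1, -10.2, 0.1]
width: 0.0002
grip_force: 4.8
```

>>> {"op": "send_rows", "data": {
  "steps": [1,0,0.001,0,0,0,0,1,0,0,0,0,0,0]
}}

```text
time_s: 6.72
eef_pos: [0.6026, -0.0051, 0.2428]
orientation: [180.0, 0.5, 89.8]
wrist_force: [0.2, -12.2, 0.9]
width: 0.0001
grip_force: 6.0
```

```bash
python3 -c "
from p import *
wp('w9')"
```

```text
6.7667 [ 0.6026 -0.0052  0.2428] [180.    0.5  89.8] [  0.1 -11.9   0.4]
157 0 [0.5591 0.1059]
179 221 [0.5601 0.0032]
342 220 [0.6472 0.0034]
361 0 [0.6471 0.1056]
```

>>> {"op": "send_rows", "data": {
  "steps": [1,0,-0.012,0,0,0,0,1,-0.01,-0.003,0.025,0,0,0,1,-0.035,0,0.015,0,0,0,1,-0.035,0.02,0,0,0,0,1,0,0.03,0,0,0,0]
}}

```text
time_s: 7.18
eef_pos: [0.5145, 0.031, 0.2815]
orientation: [-179.3, -0.0, 89.7]
wrist_force: [-1.3, 0.0, -0.7]
width: -0.0004
grip_force: 0.0
```

>>> {"op": "send_rows", "data": {
  "steps": [1,0,0.03,0,0,0,0,1,0,0,-0.02,0,0,0,1,0,0,-0.02,0,0,0,1,0.01,0,-0.001,0,0,0,1,0.01,0,0,0,0,0]
}}

```text
time_s: 7.6
eef_pos: [0.5419, 0.0631, 0.2416]
orientation: [-179.9, -0.1, 90.0]
wrist_force: [0.3, 0.3, -0.6]
width: -0.0001
grip_force: 0.0
```

>>> {"op": "send_rows", "data": {
  "steps": [1,0.004,0,0,0,0,0,1,0.002,0,0,0,0,0,1,0,0,0,0,0,0]
}}

```text
time_s: 7.85
eef_pos: [0.549, 0.0627, 0.2417]
orientation: [180.0, -0.0, 90.0]
wrist_force: [0.6, -0.3, 0.0]
width: -0.0001
grip_force: 0.0
```

```bash
python3 -c "
from p import *
wp('w10')"
```

```text
7.9 [0.5485 0.0627 0.2416] [-180.   -0.   90.] [ 0.5 -0.4  0.4]
460 127 [0.6465 0.1215]
279 128 [0.5589 0.1212]
278 229 [0.5594 0.0683]
441 234 [0.6473 0.0652]
```

>>> {"op": "send_rows", "data": {
  "steps": [1,0.002,0,0,0,0,0,1,0.001,0,0,0,0,0,1,0,0,0,0,0,0]
}}

```text
time_s: 8.15
eef_pos: [0.5515, 0.0628, 0.2417]
orientation: [180.0, -0.0, 90.0]
wrist_force: [-0.0, -0.5, 0.2]
width: -0.0
grip_force: 0.0
```

>>> {"op": "send_rows", "data": {
  "steps": [1,0.001,0,0,0,0,0,1,0.001,0,0,0,0,0,1,0,0,0,0,0,0]
}}

```text
time_s: 8.4
eef_pos: [0.553, 0.0629, 0.2415]
orientation: [-179.9, 0.0, 90.0]
wrist_force: [-1.4, -0.7, 1.1]
width: -0.0001
grip_force: 0.9
```

>>> {"op": "send_rows", "data": {
  "steps": [1,0.001,0,0,0,0,0,1,0,0,0,0,0,0]
}}

```text
time_s: 8.57
eef_pos: [0.5534, 0.0629, 0.2415]
orientation: [-179.8, 0.0, 90.0]
wrist_force: [-5.9, -0.0, 4.5]
width: -0.0002
grip_force: 3.1
```

Run:
```python
from p import *
wp('w11')
c=dict(np.load('pics/w11.npz'))
cv2.imwrite('pics/w11z.png',cv2.resize(c['color'][60:240,250:512,::-1],(786,540),interpolation=cv2.INTER_CUBIC))
```

```text
8.6167 [0.5533 0.0629 0.2415] [-179.8    0.    90. ] [-5.4  0.   2.9]
453 127 [0.6465 0.1217]
271 129 [0.5588 0.1208]
270 229 [0.5589 0.0685]
435 234 [0.6475 0.0656]
```

View pics/w11z.png

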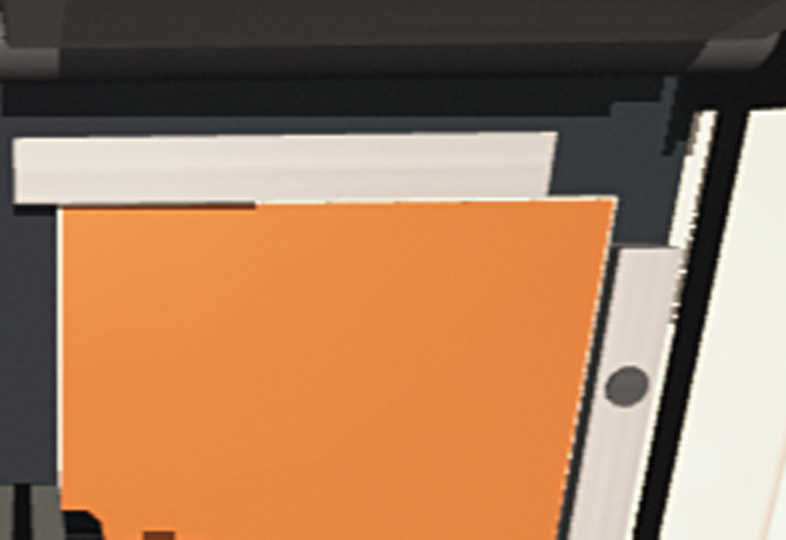

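The crop shows the panel's top edge against the head fence (crop row ~203) and its right edge along the side fence. Force was also felt from both fences. Next I go over and behind the bar.

>>> {"op": "send_rows", "data": {
  "steps": [1,-0.015,0,0,0,0,0,1,0,0,0.04,0,0,0,1,0,0,0.04,0,0,0,1,0.015,0.02,0.014,0,0,0,1,0.02,0.035,0,0,0,0]
}}

```text
time_s: 9.03
eef_pos: [0.5761, 0.1164, 0.3413]
orientation: [179.4, -0.0, 89.7]
wrist_force: [1.4, -0.8, -0.2]
width: -0.0002
grip_force: 0.0
```

>>> {"op": "send_rows", "data": {
  "steps": [1,0.02,0.035,0,0,0,0,1,0.007,0.035,0,0,0,0,1,0,0.02,0,0,0,0,1,0,0,0,0,0,0]
}}

```text
time_s: 9.37
eef_pos: [0.6028, 0.2123, 0.3356]
orientation: [179.8, -0.2, 90.3]
wrist_force: [0.2, -1.0, -0.0]
width: -0.0001
grip_force: 0.0
```

Run:
```python
from m import *
c=snap('top','t4');s=arm.sense(); print(s['time_s'],s['eef_pos'].round(4))
hsv=cv2.cvtColor(c['color'],cv2.COLOR_RGB2HSV); m=cv2.inRange(hsv,(0,150,60),(4,255,255))|cv2.inRange(hsv,(174,150,60),(180,255,255)); m[:110]=0;m[230:]=0;m[:,:170]=0;m[:,230:]=0
v,u=np.nonzero(m); print(len(u)); print(u.min(),u.max(),v.min(),v.max(),[ray(c,a,b,.118)[:2].round(3) for a,b in ((u.min(),v.min()),(u.max(),v.max()))])
c=dict(np.load('pics/top1.npz'))
hsv=cv2.cvtColor(c['color'],cv2.COLOR_RGB2HSV); m=cv2.inRange(hsv,(0,150,60),(4,255,255))|cv2.inRange(hsv,(174,150,60),(180,255,255)); m[:110]=0;m[230:]=0;m[:,:170]=0;m[:,230:]=0
v,u=np.nonzero(m); print(u.min(),u.max(),v.min(),v.max(),[ray(c,a,b,.118)[:2].round(3) for a,b in ((u.min(),v.min()),(u.max(),v.max()))])
```

```text
9.4167 [0.6023 0.2103 0.3355]
76
189 193 125 164 [array([0.653, 0.17 ]), array([0.552, 0.158])]
190 193 125 164 [array([0.653, 0.167]), array([0.552, 0.158])]
```

>>> {"op": "send_rows", "data": {
  "steps": [1,0,0,-0.03,0,0,0,1,0,0,-0.028,0,0,0,1,0,-0.01,0,0,0,0,1,0,-0.01,0,0,0,0,1,0,-0.008,0,0,0,0]
}}

```text
time_s: 9.83
eef_pos: [0.6018, 0.1782, 0.2789]
orientation: [180.0, -0.0, 89.9]
wrist_force: [-2.2, 5.4, 4.1]
width: 0.0002
grip_force: 2.5
```

>>> {"op": "send_rows", "data": {
  "steps": [1,0,-0.006,0,0,0,0,1,0,-0.006,0,0,0,0,1,0,-0.006,0,0,0,0,1,0,-0.006,0,0,0,0,1,0,-0.004,0,0,0,0]
}}

```text
time_s: 10.25
eef_pos: [0.6021, 0.151, 0.2785]
orientation: [179.9, 0.0, 90.0]
wrist_force: [1.5, 1.2, 0.0]
width: 0.0002
grip_force: 0.5
```

>>> {"op": "send_rows", "data": {
  "steps": [1,0,-0.002,0,0,0,0,1,0,0,0,0,0,0,1,0,0,0,0,0,0,1,0,0,0,0,0,0,1,0,0,0,0,0,0]
}}

```text
time_s: 10.67
eef_pos: [0.6013, 0.15, 0.2773]
orientation: [-180.0, 0.0, 90.0]
wrist_force: [0.4, 0.5, -0.6]
width: -0.0006
grip_force: 0.0
```

Run:
```python
from m import *
c=snap('scene','s2');s=arm.sense(); print(s['time_s'],s['eef_pos'].round(4))
cv2.imwrite('pics/s2z.png',cv2.resize(c['color'][130:270,120:340,::-1],(792,504),interpolation=cv2.INTER_CUBIC))
```

```text
10.7167 [0.6014 0.1501 0.2774]
```

View pics/s2z.png

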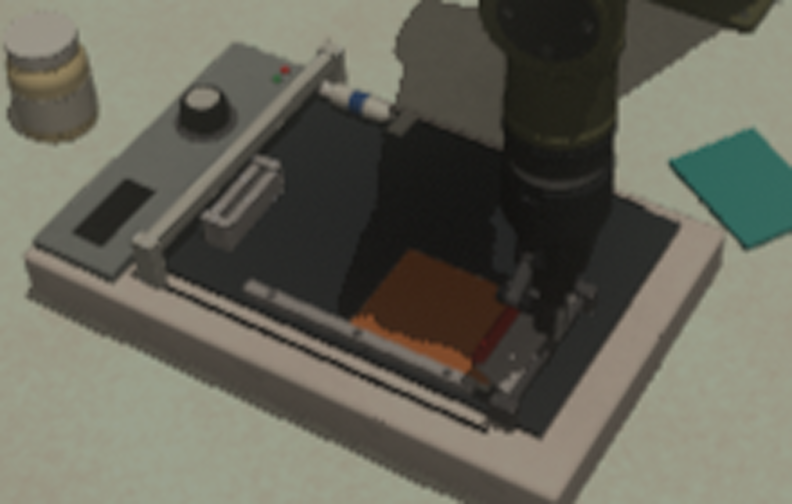

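The bar now lies on the panel, with its red nose at crop (495,335). Next is the selector.

>>> {"op": "send_rows", "data": {
  "steps": [1,0,0.004,0.04,0,0,0,1,0,0,0.04,0,0,0,0.8,-0.008,-0.038,0,0,0,0,0.6,-0.008,-0.038,0,0,0,0,0.4,-0.008,-0.038,0,0,0,0]
}}

```text
time_s: 11.13
eef_pos: [0.5775, 0.0396, 0.3588]
orientation: [179.9, 0.0, 90.2]
wrist_force: [-0.0, -1.0, 0.5]
width: 0.0362
grip_force: 0.0
```

>>> {"op": "send_rows", "data": {
  "steps": [0.3,-0.008,-0.038,0,0,0,0,0.3,-0.008,-0.038,0,0,0,0,0.3,-0.008,-0.038,0,0,0,0,0.3,-0.008,-0.038,0,0,0,0,0.3,-0.008,-0.038,0,0,0,0]
}}

```text
time_s: 11.55
eef_pos: [0.5368, -0.1516, 0.3578]
orientation: [180.0, 0.0, 90.0]
wrist_force: [0.0, -0.4, -0.1]
width: 0.0597
grip_force: 0.0
```

>>> {"op": "send_rows", "data": {
  "steps": [0.3,-0.008,-0.038,0,0,0,0,0.3,-0.008,-0.038,0,0,0,0,0.3,-0.008,-0.038,0,0,0,0,0.3,0,0,0,0,0,0,0.3,0,0,0,0,0,0]
}}

```text
time_s: 11.97
eef_pos: [0.5129, -0.2659, 0.3575]
orientation: [-180.0, -0.0, 89.8]
wrist_force: [-0.5, 0.3, -0.5]
width: 0.0595
grip_force: 0.0
```

Run:
```python
from m import *
c=snap('wrist','w12');s=arm.sense(); print(s['time_s'],s['eef_pos'].round(4),s['orientation'].round(2),s['width'])
print(proj(c,[.514,-.224,.097]))
t=snap('top','t5'); r,k=panel(t,(190,110,300,215)); print(r)
```

```text
12.0167 [ 0.5132 -0.2645  0.3575] [-1.7998e+02 -4.0000e-02  8.9910e+01] 0.059995960122305285
[258.97696227 142.20043624]
((604.145751953125, 53.2352180480957), (86.71180725097656, 95.95474243164062), 0.2036653459072113)
```

View pics/w12.png

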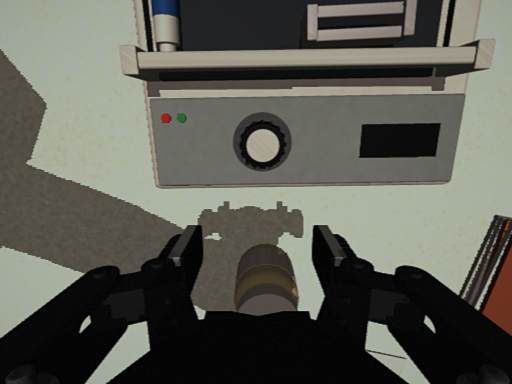

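The knob cap is centred at (263,145), so the knob sits at about (0.517, −0.227). The jar at (266,280) is clear. Aligning, turning to leave wrist range, and descending.

>>> {"op": "send_rows", "data": {
  "steps": [0.3,0.004,0.038,0,0,0,-0.117,0.3,0,0,-0.01,0,0,-0.117,0.3,0,0,-0.01,0,0,-0.117,0.3,0,0,-0.01,0,0,-0.117,0.3,0,0,-0.01,0,0,-0.117]
}}

```text
time_s: 12.48
eef_pos: [0.518, -0.2237, 0.3175]
orientation: [180.0, -0.0, 56.4]
wrist_force: [-0.3, 0.3, -0.2]
width: 0.0596
grip_force: 0.0
```

>>> {"op": "send_rows", "data": {
  "steps": [0.3,0,0,-0.01,0,0,-0.117,0.3,0,0,0,0,0,0,0.3,0,0,0,0,0,0]
}}

```text
time_s: 12.73
eef_pos: [0.5176, -0.2244, 0.3074]
orientation: [-179.9, 0.0, 50.1]
wrist_force: [-0.4, 0.0, -0.3]
width: 0.06
grip_force: 0.0
```

Run:
```python
from m import *
c=snap('wrist','w13');s=arm.sense(); print(s['time_s'],s['eef_pos'].round(4),s['orientation'].round(2),s['width'])
u0,v0=proj(c,[.517,-.227,.097]); print(u0,v0)
g=cv2.cvtColor(c['color'],cv2.COLOR_RGB2GRAY); 
m=((g>150)*255).astype(np.uint8); n,l,st,ce=cv2.connectedComponentsWithStats(m)
for i in range(1,n):
    if 150<st[i,4]<6000 and np.hypot(*(ce[i]-[u0,v0]))<60: print(st[i],ce[i],ray(c,*ce[i],.097).round(4))
print(s['qpos'].round(1))
cv2.imwrite('pics/w13.png',c['color'][...,::-1])
w=dict(np.load('pics/w12.npz')); print(ray(w,263,145,.097))
```

```text
12.7833 [ 0.5179 -0.2248  0.308 ] [-1.7999e+02 -1.0000e-02  5.0050e+01] 0.05973086774834687
258.53126969006115 214.136838113225
[239 196  39  30 819] [257.08913309 209.96214896] [ 0.5182 -0.224   0.097 ]
[234 255  40  26 302] [255.55298013 268.25827815] [ 0.4882 -0.258   0.097 ]
[-23.5  22.  -12.5  55.6   0.  106.5]
[ 0.51732102 -0.22631211  0.097     ]
```

>>> {"op": "send_rows", "data": {
  "steps": [0.3,0,0,-0.03,0,0,0,0.3,0,0,-0.02,0,0,0,0.3,0,0,-0.01,0,0,0,0.3,0,0,0,0,0,0,0.3,0,0,0,0,0,0]
}}

```text
time_s: 13.2
eef_pos: [0.5177, -0.2259, 0.2481]
orientation: [-180.0, 0.0, 49.8]
wrist_force: [-0.1, -0.5, 0.1]
width: 0.0599
grip_force: 0.0
```

>>> {"op": "send_rows", "data": {
  "steps": [1,0,0,0,0,0,0,1,0,0,0,0,0,0,1,0,0,0,0,0,0,1,0,0,0,0,0,0],
  "force": 40
}}

```text
time_s: 13.53
eef_pos: [0.5172, -0.2256, 0.2496]
orientation: [-180.0, -0.1, 49.8]
wrist_force: [-2.8, 3.2, 7.1]
width: 0.0364
grip_force: 39.8
```

```bash
cat > s.py <<'E'
from plant import arm
s=arm.sense(); print(s['time_s'],s['eef_pos'].round(4),s['orientation'].round(2),s['wrist_force'].round(1),s['ft_torque'].round(3),s['width'],s['grip_force'])
E
python3 s.py
```

```text
13.5333 [ 0.5172 -0.2256  0.2496] [-1.7998e+02 -8.0000e-02  4.9810e+01] [-2.8  3.2  7.1] [0.678 0.673 0.005] 0.036426191600893464 39.78210799017688
```

>>> {"op": "send_rows", "data": {
  "steps": [1,0,0,0.002,0,0,0,1,0,0,0,0,0,0.06,1,0,0,0,0,0,0.06,1,0,0,0,0,0,0,1,0,0,0,0,0,0]
}}

```text
time_s: 13.95
eef_pos: [0.5174, -0.2257, 0.2497]
orientation: [-179.9, -0.1, 56.6]
wrist_force: [-0.1, 1.7, -3.1]
width: 0.0362
grip_force: 43.3
```

```bash
python3 s.py
```

```text
13.95 [ 0.5174 -0.2257  0.2497] [-1.7994e+02 -6.0000e-02  5.6590e+01] [-0.1  1.7 -3.1] [0.669 0.082 0.001] 0.03617264903240359 43.29427609794948
```

>>> {"op": "send_rows", "data": {
  "steps": [1,0,0,0,0,0,0.05,1,0,0,0,0,0,0,1,0,0,0,0,0,0]
}}

```text
time_s: 14.2
eef_pos: [0.5174, -0.2257, 0.2497]
orientation: [-179.9, -0.1, 59.4]
wrist_force: [-0.3, 3.9, -2.9]
width: 0.0364
grip_force: 43.3
```

```bash
python3 s.py
```

```text
14.2 [ 0.5174 -0.2257  0.2497] [-1.7995e+02 -6.0000e-02  5.9420e+01] [-0.3  3.9 -2.9] [ 0.878  0.143 -0.033] 0.036357956608819304 43.33223425783217
```

>>> {"op": "send_rows", "data": {
  "steps": [1,0,0,0,0,0,0.05,1,0,0,0,0,0,0.05,1,0,0,0,0,0,0]
}}

```text
time_s: 14.45
eef_pos: [0.5174, -0.2257, 0.2497]
orientation: [-180.0, -0.1, 65.2]
wrist_force: [0.1, 4.9, -3.6]
width: 0.036
grip_force: 43.4
```

```bash
python3 s.py
```

```text
14.45 [ 0.5174 -0.2257  0.2497] [-1.7996e+02 -6.0000e-02  6.5250e+01] [ 0.1  4.9 -3.6] [0.97  0.128 0.013] 0.03604997006655678 43.35425367800781
```

>>> {"op": "send_rows", "data": {
  "steps": [1,0,0,0,0,0,0.06,1,0,0,0,0,0,0.06,1,0,0,0,0,0,0]
}}

```text
time_s: 14.7
eef_pos: [0.5174, -0.2257, 0.2497]
orientation: [-180.0, -0.1, 72.1]
wrist_force: [0.1, 5.2, -2.0]
width: 0.0362
grip_force: 43.4
```

```bash
python3 s.py
```

```text
14.7 [ 0.5174 -0.2257  0.2497] [-1.7997e+02 -6.0000e-02  7.2070e+01] [ 0.1  5.2 -2. ] [1.021 0.161 0.063] 0.03622168694895653 43.385631967718155
```

>>> {"op": "send_rows", "data": {
  "steps": [1,0,0,0,0,0,0.06,1,0,0,0,0,0,0.06,1,0,0,0,0,0,0]
}}

```text
time_s: 14.95
eef_pos: [0.5174, -0.2257, 0.2497]
orientation: [-180.0, -0.1, 78.9]
wrist_force: [1.0, 5.4, -2.9]
width: 0.0367
grip_force: 43.4
```

```bash
python3 s.py
```

```text
14.95 [ 0.5174 -0.2257  0.2497] [-1.7999e+02 -6.0000e-02  7.8910e+01] [ 1.   5.4 -2.9] [1.064 0.102 0.037] 0.03665279560188183 43.376701258239336
```

>>> {"op": "send_rows", "data": {
  "steps": [1,0,0,0,0,0,0.06,1,0,0,0,0,0,0.06,1,0,0,0,0,0,0]
}}

```text
time_s: 15.2
eef_pos: [0.5175, -0.2257, 0.2497]
orientation: [-180.0, -0.1, 85.8]
wrist_force: [-0.1, 5.9, -2.8]
width: 0.036
grip_force: 43.4
```

```bash
python3 s.py
```

```text
15.2 [ 0.5175 -0.2257  0.2497] [-1.7999e+02 -6.0000e-02  8.5780e+01] [-0.1  5.9 -2.8] [1.115 0.171 0.048] 0.03599984691025478 43.39616183366161
```

>>> {"op": "send_rows", "data": {
  "steps": [1,0,0,0,0,0,0.06,1,0,0,0,0,0,0.06,1,0,0,0,0,0,0]
}}

```text
time_s: 15.45
eef_pos: [0.5175, -0.2257, 0.2497]
orientation: [180.0, -0.1, 92.7]
wrist_force: [-0.1, 5.1, -2.7]
width: 0.0363
grip_force: 43.4
```

```bash
python3 s.py
```

```text
15.45 [ 0.5175 -0.2257  0.2497] [ 1.7999e+02 -6.0000e-02  9.2660e+01] [-0.1  5.1 -2.7] [1.117 0.066 0.144] 0.03634833533965774 43.39358633713687
```

>>> {"op": "send_rows", "data": {
  "steps": [1,0,0,0,0,0,0.06,1,0,0,0,0,0,0.0,1,0,0,0,0,0,0]
}}

```text
time_s: 15.7
eef_pos: [0.5175, -0.2257, 0.2497]
orientation: [180.0, -0.1, 96.0]
wrist_force: [-0.4, 5.5, -2.6]
width: 0.0362
grip_force: 43.3
```

```bash
python3 s.py
```

```text
15.7 [ 0.5175 -0.2257  0.2497] [ 1.7999e+02 -6.0000e-02  9.5970e+01] [-0.4  5.5 -2.6] [ 1.072  0.05  -0.02 ] 0.036150060707627565 43.3326007980213
```

>>> {"op": "send_rows", "data": {
  "steps": [1,0,0,0,0,0,0.05,1,0,0,0,0,0,0.0,1,0,0,0,0,0,0]
}}

```text
time_s: 15.95
eef_pos: [0.5175, -0.2258, 0.2497]
orientation: [180.0, -0.1, 98.7]
wrist_force: [-0.2, 5.1, -3.6]
width: 0.0364
grip_force: 43.2
```

```bash
python3 s.py
```

```text
15.95 [ 0.5175 -0.2258  0.2497] [ 1.7997e+02 -7.0000e-02  9.8730e+01] [-0.2  5.1 -3.6] [ 1.149  0.028 -0.604] 0.03635632248962501 43.174729020829545
```

The torque jumped to −0.60 N m near 98.7°, so that is the anticlockwise stop and the knob had started on its second click. The third click is at about yaw 27°.

>>> {"op": "send_rows", "data": {
  "steps": [1,0,0,0,0,0,-0.1,1,0,0,0,0,0,-0.1,1,0,0,0,0,0,-0.1,1,0,0,0,0,0,-0.1,1,0,0,0,0,0,-0.1]
}}

```text
time_s: 16.37
eef_pos: [0.5174, -0.2257, 0.2497]
orientation: [-180.0, -0.1, 69.9]
wrist_force: [-0.7, 5.2, -2.9]
width: 0.0362
grip_force: 43.5
```

>>> {"op": "send_rows", "data": {
  "steps": [1,0,0,0,0,0,-0.1,1,0,0,0,0,0,-0.1,1,0,0,0,0,0,-0.1,1,0,0,0,0,0,-0.1,1,0,0,0,0,0,-0.1]
}}

```text
time_s: 16.78
eef_pos: [0.5173, -0.2256, 0.2497]
orientation: [-179.9, -0.0, 41.3]
wrist_force: [-1.0, 4.8, -1.3]
width: 0.0363
grip_force: 43.5
```

>>> {"op": "send_rows", "data": {
  "steps": [1,0,0,0,0,0,-0.1,1,0,0,0,0,0,-0.1,1,0,0,0,0,0,-0.05,1,0,0,0,0,0,0,1,0,0,0,0,0,0]
}}

```text
time_s: 17.2
eef_pos: [0.5172, -0.2256, 0.2497]
orientation: [-179.9, -0.0, 27.2]
wrist_force: [-0.2, 5.1, -2.1]
width: 0.0363
grip_force: 43.5
```

```bash
python3 s.py
```

```text
17.2 [ 0.5172 -0.2256  0.2497] [-1.7991e+02 -2.0000e-02  2.7210e+01] [-0.2  5.1 -2.1] [1.197 0.123 0.009] 0.03631791804219087 43.46382628194988
```

>>> {"op": "send_rows", "data": {
  "steps": [0.3,0,0,0,0,0,0,0.3,0,0,0,0,0,0,0.3,0,0,0,0,0,0,0.3,0,0,0.02,0,0,0,0.3,0,0,0.04,0,0,0]
}}

```text
time_s: 17.62
eef_pos: [0.5158, -0.2259, 0.3064]
orientation: [-179.7, 0.4, 27.3]
wrist_force: [0.6, -0.2, 0.2]
width: 0.0601
grip_force: 0.0
```

>>> {"op": "send_rows", "data": {
  "steps": [0.3,-0.02,0,0.035,0,0,0,0.3,-0.035,0,0.01,0,0,0,0.3,-0.035,0,0,0,0,0,0.3,-0.03,0,0,0,0,0,0.3,0,0,0,0,0,0]
}}

```text
time_s: 18.03
eef_pos: [0.3924, -0.2255, 0.3553]
orientation: [-179.9, 0.2, 27.2]
wrist_force: [-0.9, 0.4, -0.5]
width: 0.0602
grip_force: 0.0
```

```bash
python3 s.py
python3 - <<'E'
from m import *
c=snap('scene','s3'); t=snap('top','t6'); r,k=panel(t,(190,110,300,215)); print(r,cv2.boxPoints(r).round(1).tolist())
a=cv2.resize(c['color'][130:270,120:340,::-1],(550,350)); b=cv2.resize(t['color'][105:235,165:420,::-1],(490,250))
o=np.zeros((600,550,3),np.uint8); o[:350]=a; o[350:,:490]=b; cv2.imwrite('pics/fin.png',o)
E
```

```text
18.0333 [ 0.3924 -0.2255  0.3553] [-179.93    0.21   27.2 ] [-0.9  0.4 -0.5] [-0.007 -0.003  0.029] 0.06019172363974641 0.0
((604.1458129882812, 53.229278564453125), (86.71177673339844, 95.96675109863281), 0.20358525216579437) [[560.5999755859375, 101.0999984741211], [561.0, 5.099999904632568], [647.7000122070312, 5.400000095367432], [647.2999877929688, 101.4000015258789]]
```

View pics/fin.png

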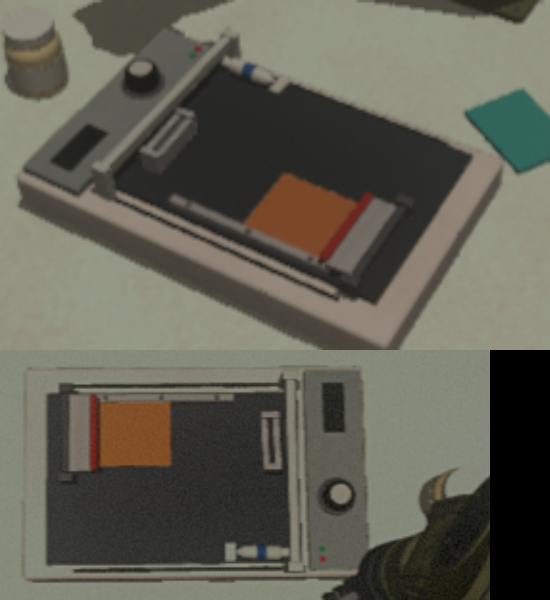

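The view shows the panel square in the corner with the bar's nose on it at (345,228). The bystanders are in place and the arm is clear, so I'm handing in.

```bash
python3 -c "
from plant import arm
print(arm.close_job())"
```

```text
the job is handed in; nothing more can be done
None
```

The job is handed in: the panel is in the corner against both fences with the bar lying on it, the selector is on the third click (counted from the felt end stop), and the bystanders look unmoved; no verdict came back.

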